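# Change the capsule in the drinks press

### The arm

A 6-joint arm with a two-finger parallel gripper is mounted at the origin on a cart in front of the work surface, level with it; the furniture and walls round the work are solid. World frame = base frame: x ahead of the robot, y to its left, z up, the work surface at z = 0. Lengths are in m, angles in rad, forces in N, time in s.
With the tool pointing down it reaches from about 0.35 to 0.875 m from the base axis. Payload 15.5 kg.
Tool frame: the origin (TCP) lies on the front face of the gripper's body, between the roots of the fingers; the fingertips stand 73 mm ahead of it and the grasp point (between the pads) lies 54 mm ahead of it; z points along the fingers, x is the direction in which the jaws open and shut, and the axes are right-handed (so a half turn about z gives the same grasp; the last joint's range is limited). The gripper opens to 85 mm and grips with 20 to 120 N. Pads are 22 mm wide; open, the fingers measure 114 mm over their backs; the gripper's body (76 mm by 85 mm) begins 54 mm behind the grasp point. The pads swing forward as they close: fully open they stand 13 mm farther back than shut.
Start: joints at [1.173, 0.494, 1.345, -0, 1.302, -0.096], TCP at [0.186, 0.597, 0.304] pointing down, gripper open.
Joint ranges: [-2.91, 2.91], [-0.82, 2.16], [0.22, 2.67], [-1.22, 4.37], [0.12, 2.79], [-3.08, 3.08]. Speed limits (rad/s): [1.89, 1.89, 2.57, 3.01, 3.01, 3.01].

### API

Orientations are given as a 3x3 rotation matrix whose columns are the frame's x, y, z axes.
In Python, from rig import bot, grab_frame gives the robot as it stands. The module is installed in compiled form; this text tells all that it offers. Calls block until the motion is done:
- bot.movep(position, orientation): joint-space move of the TCP to a pose.
- bot.move_linear(position, orientation=None, feed=0.15, contact_N=None): straight line of the TCP; orientation=None keeps the orientation; feed is the mean speed in m/s. With contact_N (N) it stops when the force on the tool has changed by that much, and returns True; else False.
- bot.move_joints(angles): joint-space move.
- bot.command_gripper(opening, grasp_force=None): opening from 0.0 (shut) to 1.0 (fully open); grasp_force is the grip in N (None keeps the last); returns when the fingers have stopped.
- bot.dwell(seconds).
- bot.inverse_kinematics(position, orientation): joint angles nearest the present ones, or None.
- grab_frame(name): name is "scene" or "top" or "wrist"; returns a dict with "image" (400x640x3 uint8, red, green, blue), "fx", "fy", "cx", "cy" (pixels), "world_to_cam" (4x4, takes a point from world to camera coordinates); the wrist camera has in their place "mount" (4x4, takes a point from camera to tool coordinates, whose origin is the TCP and whose axes are the tool frame's). Camera axes: x right, y down, z forward; pixel columns grow to the right and rows downward; lengths in m; the calibration is good to about 2 mm. A picture is of the moment at which its call begins: read the wrist's pose just before it. There is no depth.
A pose or a line that the arm cannot do raises bot.PlanningError and nothing moves.
- bot.sign_off(): hands the job in, once; it reports no verdict.
Readings, each from a call of its own:
- bot.current_t(): time.
- bot.current_joints(): joint angles.
- bot.current_joint_vel(): joint speeds.
- bot.current_tau(): joint torques, N m.
- bot.current_tool_pos(): TCP position.
- bot.current_ee_rot(): TCP orientation.
- bot.current_wrist_force(): force on the tool from outside, world axes, zero at the start.
- bot.current_torque(): the same for the moment, N m.
- bot.current_opening(): opening from 0.0 (shut) to 1.0 (fully open).
Only numpy, scipy, OpenCV 4.12 (cv2) and the standard library are available. Lean on these libraries where they do the work, as an engineer would, in place of code of your own. Each camera call takes 0.05 s, during which the arm holds its last target.

### The job

Change the capsule in the drinks press: lift out the used grey-capped capsule and drop it in the steel bin, set the yellow-capped capsule from the wooden caddy upright in the cradle while the clamp is still open, then swing the clamp down by its bar until the capsule is pressed fully home and the clamp stays shut by itself. Leave the green and blue capsules in the caddy, and do not shove or knock over the bin, the pepper mill or the jars.

Things in the scene. Friction and masses are not known exactly. Their poses are not given: they have to be found in the camera images.
- press: Fixed capsule press: black base 200 x 112 x 14 mm (80 mm ahead to 120 mm behind the origin), steel cradle block 90 x 90 mm, top at 55 mm; grey rear housing 76 mm high, 60 to 118 mm behind the origin, hinge cheeks up to 107 mm. Origin on the worktop under the cradle centre; x points to its rear (front, -x, faces the robot, turned up to 0.35 rad either way), z up.
- cradle (a point): Centre of the mouth of the round well in the cradle block's top face, 55 mm above the worktop. The well is 44 mm wide with a 3 mm bevel. A capsule is home when its flange rests on the cradle, its underside 24 mm below this point (31 mm above the worktop).
- seat (a joint): Sprung seat in the well, m pressed down: 0 up, 0.012 when a capsule is home. At 0 a capsule stands 12 mm too high, its underside 43 mm above the worktop. The spring pushes back about 1.5 N at first and 4 N at home, and lifts the capsule again unless the clamp holds it.
- clamp (a joint): Clamp hinge, rad: 0 shut (arms level, domed pad on the capsule), growing as it opens up and back to 2.0; starts open at 1.75 to 1.95. Stiff (0.55 N m friction): stays where left and holds the capsule down once shut. The bar needs about 4 N, up to 7 N over the last 0.15 rad. A fork: two steel arms 86 mm apart, cross beam with the pad 70 mm from the hinge, grip bar at the end, open between.
- clamp_hinge (a point): Point on the hinge axis, 70 mm behind the cradle's centre and 95 mm above the worktop; the axis runs along the press's y. The bar moves on a circle of 140 mm about it: at joint value a it is 140*cos(a) mm ahead (-x of the press) and 140*sin(a) mm above.
- clamp_bar (a point): Middle of the clamp's round black grip bar, 14 mm thick, 86 mm free length between the arms, lying along the press's y. It can be pinched from above with fingers closing across it; it may turn between the fingers.
- pod_yellow: Fresh capsule, yellow cap, loose, about 30 g, in one of the caddy's three holes. All capsules: round, 50 mm high, origin at the centre of the underside, z up; tapered body 33 to 39 mm across up to 24 mm, aluminium flange 50 mm across from 24 to 28 mm, cap 40 mm across from 28 to 50 mm, the part to grip.
- pod_green: Capsule with green cap, same shape, in the caddy; stays there.
- pod_blue: Capsule with blue cap, same shape, in the caddy; stays there.
- pod_used: Used capsule with mid-grey cap and black body, same shape; stands in the press's cradle on the raised seat, origin at the centre of the underside, 43 mm above the worktop.
- caddy: Fixed wooden block 72 x 200 x 30 mm with three holes 62 mm apart along its y axis (-62, 0, 62 mm); origin at the centre of its underside. Capsules hang with the flange on its top, undersides 6 mm above the worktop. Only 22 mm is free between caps, so grip across the row, which runs roughly away from the robot.
- bin: Loose round open steel bin for used capsules, 114 mm across the rim outside, narrowing to 96 mm at the foot, 3 mm wall, 70 mm high, inner floor at 4 mm, 0.6 kg, origin at the centre of its underside.
- mill: Brown wooden pepper mill, 52 mm across, 160 mm tall, standing loose between press and caddy; origin at the centre of its underside. Not to be knocked.
- jar: Jam jar with lid, 60 mm across, 75 mm tall, loose, near the robot on its right; origin at the centre of its underside. Not to be knocked.
- jar_back: Jam jar with lid, 59 mm across, 75 mm tall, loose, behind the mill; origin at the centre of its underside. Not to be knocked.
Mind the look-alikes: they are no part of the job. What is shaped like the pod_used but orange is not meant.

How it is judged:
By the outcome, as a careful person would: the job done as asked, in the order asked, and still so for the second after the job is handed in, with the robot touching nothing.
It also fails if it takes over 72 s, if anything falls off the work surface, if the arm or the gripper's body presses on something with over 40 N, if the wrist force passes 120 N, or if a joint passes its speed limit or range.

## Working session

There is one attempt and no reset: what is moved stays moved. The work goes in short steps, each a Python script; the robot and the scene stay as the last script left them, time stands still between calls to the robot, and variables do not carry over. Pictures are saved under pics/ and viewed, and the job is handed in when it is done.

```bash
mkdir -p pics; cat > h.py <<'E'
import numpy as np, cv2
from rig import bot, grab_frame
def save(n,f): cv2.imwrite('pics/'+n+'.png', cv2.cvtColor(f['image'],cv2.COLOR_RGB2BGR))
def ray(f,u,v,z,T=None):
    W=np.linalg.inv(f['world_to_cam']) if T is None else T
    d=W[:3,:3]@np.array([(u-f['cx'])/f['fx'],(v-f['cy'])/f['fy'],1.]); o=W[:3,3]
    return o+d*(z-o[2])/d[2]
def proj(f,p):
    c=(f['world_to_cam']@np.append(p,1))[:3]
    return np.array([f['fx']*c[0]/c[2]+f['cx'],f['fy']*c[1]/c[2]+f['cy']])
E
python3 - <<'E'
from h import *
import pickle
for n in('scene','top'):
    f=grab_frame(n); save(n+'0',f); pickle.dump(f,open(n+'0.pkl','wb'))
    print(n,f['fx'],f['cx'],f['cy'],np.linalg.inv(f['world_to_cam']).round(3).tolist())
f=grab_frame('wrist'); print(f['mount'].round(3).tolist(),f['fx']); save('wrist0',f)
print(bot.current_t())
E
```

```text
scene 455.8839470494272 328.6530911597633 199.12661545423322 [[0.455, -0.584, 0.672, -0.183], [-0.89, -0.309, 0.334, -0.32], [0.013, -0.751, -0.66, 0.779], [0.0, 0.0, 0.0, 1.0]]
top 433.0611063772336 320.3315172404629 200.5380956848802 [[-0.011, -0.994, 0.107, 0.398], [-1.0, 0.01, -0.004, 0.027], [0.003, -0.107, -0.994, 1.205], [0.0, 0.0, 0.0, 1.0]]
[[1.0, -0.0, -0.001, 0.0], [0.0, 0.955, 0.297, -0.076], [0.001, -0.297, 0.955, -0.07], [0.0, 0.0, 0.0, 1.0]] 290.8526173724805
0.15
```

View pics/scene0.png

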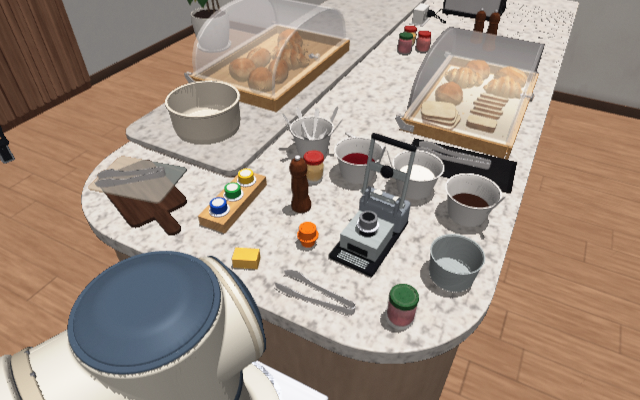

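View pics/top0.png

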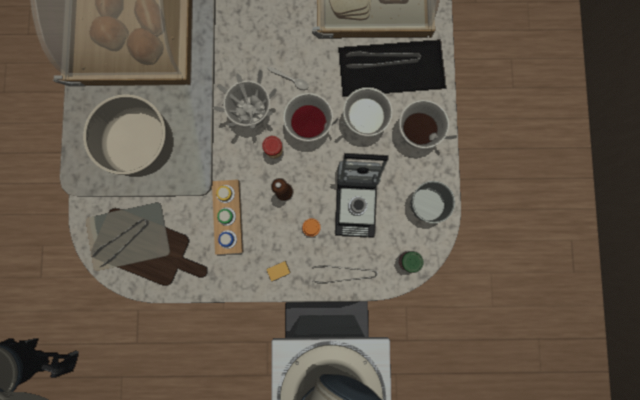

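The scene and top views show the press at scene (370,235) / top (357,205) and the caddy at scene (233,200) / top (227,217). The pot candidates are:
- Top (431,204): empty steel.
- Top (308,118), (367,114), (423,125) and (247,104): these hold red, white and brown contents and cutlery.

The empty one fits the bin. Of the grey-capped and orange pods, the grey one in the cradle is the target, and the orange one at top (311,228) is the look-alike. I'll enlarge to confirm.

```bash
python3 - <<'E'
import cv2,numpy as np
a=cv2.imread('pics/top0.png'); b=cv2.imread('pics/scene0.png')
cv2.imwrite('pics/c1.png',cv2.resize(a[140:290,200:260],None,fx=4,fy=4,interpolation=cv2.INTER_CUBIC))
c=cv2.resize(a[140:280,290:460],None,fx=4,fy=4,interpolation=cv2.INTER_CUBIC)
cv2.imwrite('pics/c2.png',c)
cv2.imwrite('pics/c3.png',cv2.resize(b[120:320,320:520],None,fx=3,fy=3,interpolation=cv2.INTER_CUBIC))
E
```

```text
(no output)
```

View pics/c1.png

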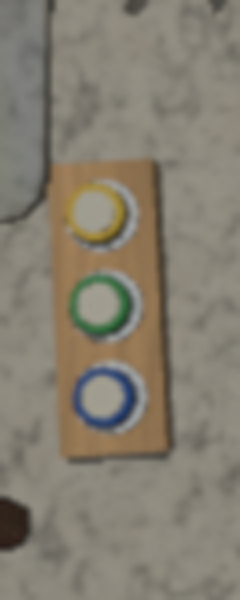

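View pics/c2.png

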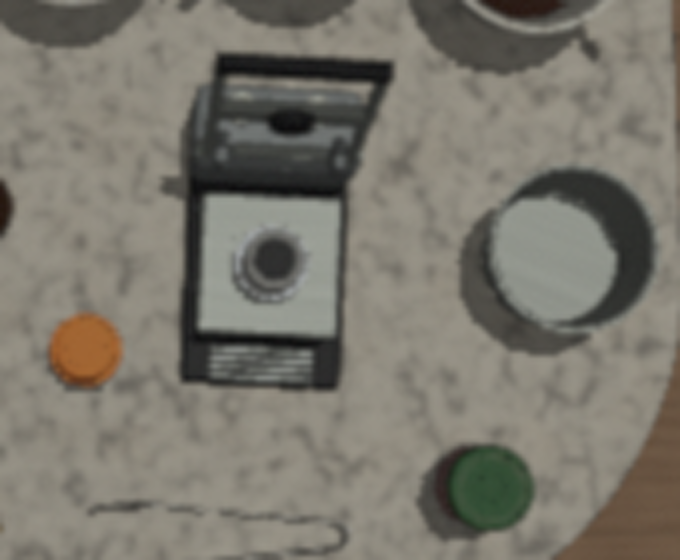

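View pics/c3.png

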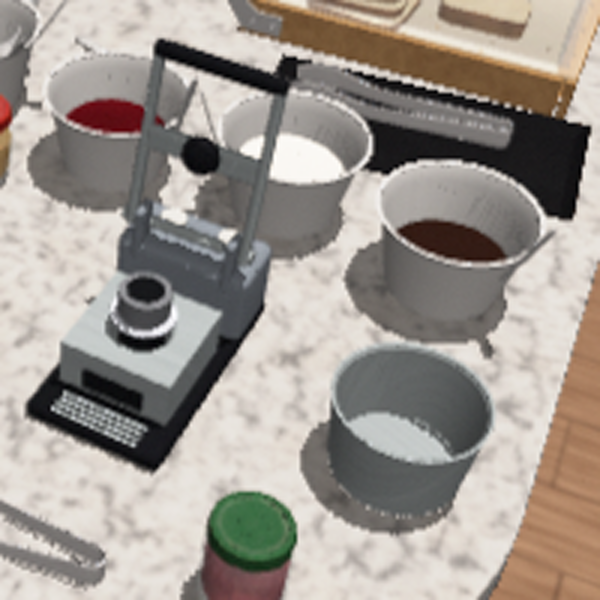

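```bash
python3 - <<'E'
from h import *
import pickle
f=pickle.load(open('top0.pkl','rb')); s=pickle.load(open('scene0.pkl','rb'))
def C(U,V,ou,ov,z,k=4,F=f): return ray(F,(U+.5)/k-.5+ou,(V+.5)/k-.5+ov,z)
c=[C(u,v,290,140,.055) for u,v in((203,195),(342,198),(335,337),(197,333))]
print('cradle',np.round(c,4).tolist(),np.mean(c,0),[np.linalg.norm(c[i]-c[(i+1)%4]).round(4) for i in range(4)])
b=[C(u,v,290,140,.014) for u,v in((183,381),(338,387))]; print('base front',np.round(b,4).tolist(), np.linalg.norm(b[0]-b[1]))
print('used',C(274,258,290,140,.093), 'flange', C(268,265,290,140,.071))
for n,u,v in(('y',96,211),('g',101,305),('b',105,398)): print(n,C(u,v,200,140,.056))
k=[C(u,v,200,140,.030) for u,v in((50,163),(155,160),(170,450),(65,460))]; print(np.round(k,4).tolist())
print('bin rim', C(572,248,290,140,.070),'floor',C(555,262,290,140,.004))
print('jar',C(492,488,290,140,.075),'orange',C(86,350,290,140,.05))
print('jarback',ray(f,272,146,.075),'mill top',ray(f,280,186,.16))
l,r=C(218,65,290,140,.23),C(390,72,290,140,.23);print('bar',l,r,np.linalg.norm(l-r))
print('scene: used',C(146,291,320,120,.093,3,s),'bin rim',C(412,403,320,120,.07,3,s),'y',ray(s,246,175,.056))
cr=[C(u,v,320,120,.055,3,s) for u,v in((118,268),(221,302),(167,385),(62,345))];print(np.round(cr,4).tolist(),np.mean(cr,0))
E
```

```text
cradle [[0.5534, -0.0317, 0.055], [0.5504, -0.1248, 0.055], [0.4574, -0.1179, 0.055], [0.4611, -0.0263, 0.055]] [ 0.5055812  -0.07515543  0.055     ] [np.float64(0.0931), np.float64(0.0933), np.float64(0.0916), np.float64(0.0925)]
base front [[0.4305, -0.0181, 0.014], [0.4253, -0.1243, 0.014]] 0.10630960318965728
used [ 0.50681493 -0.07492959  0.093     ] flange [ 0.50438954 -0.07290819  0.071     ]
y [0.54576747 0.28036829 0.056     ]
g [0.48282922 0.27623514 0.056     ]
b [0.42128061 0.27281737 0.056     ]
[[0.5826, 0.318, 0.03], [0.5839, 0.2462, 0.03], [0.3865, 0.2342, 0.03], [0.3806, 0.3047, 0.03]]
bin rim [ 0.51361684 -0.27360413  0.07      ] floor [ 0.51067145 -0.27885956  0.004     ]
jar [ 0.35771594 -0.21451662  0.075     ] orange [0.45080203 0.04758256 0.05      ]
jarback [0.66623693 0.14928326 0.075     ] mill top [0.54657768 0.1205103  0.16      ]
bar [ 0.60468561 -0.0325535   0.23      ] [ 0.59960626 -0.1309083   0.23      ] 0.09848586400091942
scene: used [ 0.50418423 -0.07559175  0.093     ] bin rim [ 0.50967395 -0.27570407  0.07      ] y [0.53740171 0.27464495 0.056     ]
[[0.5561, -0.0323, 0.055], [0.5578, -0.1176, 0.055], [0.4594, -0.1142, 0.055], [0.4602, -0.0302, 0.055]] [ 0.50835689 -0.07355374  0.055     ]
```

```bash
cat >> h.py <<'E'
YAW=-0.055
xp=np.array([np.cos(YAW),np.sin(YAW),0]); yp=np.array([-np.sin(YAW),np.cos(YAW),0]); zz=np.array([0,0,1.])
def Rdown(yaw): # tool x = world y rotated by yaw, tool y = world x rotated, z down
    x=np.array([-np.sin(yaw),np.cos(yaw),0]); y=np.array([np.cos(yaw),np.sin(yaw),0]); return np.stack([x,y,-zz],1)
def Wr():
    p=bot.current_tool_pos(); R=bot.current_ee_rot(); f=grab_frame('wrist')
    T=np.eye(4);T[:3,:3]=R;T[:3,3]=p; f['T']=T@f['mount']; f['world_to_cam']=np.linalg.inv(f['T']); return f
E
python3 - <<'E'
from h import *
print(bot.current_ee_rot().round(2).tolist())
for n,p,y in(('press',[.506,-.075,.146],YAW),('cad',[.545,.278,.109],.06),('bin',[.512,-.275,.13],YAW),('bin0',[.512,-.275,.13],-.5)):
  for s in(0,np.pi): print(n,s,bot.inverse_kinematics(np.array(p),Rdown(y+s)))
for s in(np.pi/2,-np.pi/2):
  for p in([.602,-.08,.284],[.436,-.071,.149],[.436,-.071,.25]): print('bar',s,bot.inverse_kinematics(np.array(p),Rdown(YAW+s)))
bot.movep(np.array([.42,.08,.30]),Rdown(YAW))
bot.movep(np.array([.50,-.075,.26]),Rdown(YAW))
print(bot.current_t()); f=Wr(); save('w1',f); 
import pickle; pickle.dump(f,open('w1.pkl','wb'))
E
```

```text
[[0.3, 0.95, -0.0], [0.95, -0.3, -0.0], [-0.0, -0.0, -1.0]]
press 0 [-2.63928860e-01  5.59572097e-01  1.78870928e+00 -4.44089210e-16
  7.93311271e-01 -1.77972519e+00]
press 3.141592653589793 [-2.63928860e-01  5.59572097e-01  1.78870928e+00 -4.44089210e-16
  7.93311271e-01  1.36186747e+00]
cad 0 [ 3.74117445e-01  7.11267876e-01  1.55579978e+00 -4.44089210e-16
  8.74524999e-01 -1.25667888e+00]
cad 3.141592653589793 [ 3.74117445e-01  7.11267876e-01  1.55579978e+00 -4.44089210e-16
  8.74524999e-01  1.88491377e+00]
bin 0 [-5.95623307e-01  6.50714141e-01  1.62437336e+00 -4.44089210e-16
  8.66505150e-01 -2.11141963e+00]
bin 3.141592653589793 [-5.95623307e-01  6.50714141e-01  1.62437336e+00 -4.44089210e-16
  8.66505150e-01  1.03017302e+00]
bin0 0 [-5.95623307e-01  6.50714141e-01  1.62437336e+00 -4.44089210e-16
  8.66505150e-01 -1.66641963e+00]
bin0 3.141592653589793 [-5.95623307e-01  6.50714141e-01  1.62437336e+00 -4.44089210e-16
  8.66505150e-01  1.47517302e+00]
bar 1.5707963267948966 [-2.30415046e-01  4.87688599e-01  1.41625620e+00 -4.44089210e-16
  1.23764785e+00  2.96617761e+00]
bar 1.5707963267948966 [-2.96759832e-01  4.92485446e-01  1.95433381e+00 -4.44089210e-16
  6.94773399e-01  2.89983282e+00]
bar 1.5707963267948966 [-2.96759832e-01  3.12954136e-01  1.84736673e+00 -4.44089210e-16
  9.81271783e-01  2.89983282e+00]
bar -1.5707963267948966 [-2.30415046e-01  4.87688599e-01  1.41625620e+00 -4.44089210e-16
  1.23764785e+00 -1.75415046e-01]
bar -1.5707963267948966 [-2.96759832e-01  4.92485446e-01  1.95433381e+00 -4.44089210e-16
  6.94773399e-01 -2.41759832e-01]
bar -1.5707963267948966 [-2.96759832e-01  3.12954136e-01  1.84736673e+00 -4.44089210e-16
  9.81271783e-01 -2.41759832e-01]
2.9417
```

View pics/w1.png

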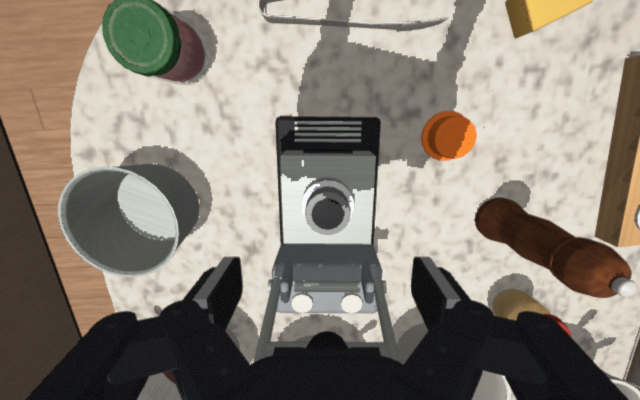

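```bash
python3 - <<'E'
from h import *
import pickle,cv2
f=pickle.load(open('w1.pkl','rb'))
for n,u,v,z in(('cap',328,208,.093),('baseL',276,118,.014),('baseR',380,118,.014),('crFL',279,152,.055),('crFR',377,152,.055),('crBL',284,244,.055),('crBR',376,244,.055),('binrim',120,220,.07),('orange',453,137,.05),('jar',142,36,.075)): print(n,ray(f,u,v,z).round(4))
g=grab_frame('wrist')['image'][100:260,250:400]; cv2.imwrite('pics/w1c.png',cv2.resize(g[:,:,::-1],None,fx=5,fy=5)[:, :750])
E
```

```text
cap [ 0.5009 -0.0731  0.093 ]
baseL [ 0.4251 -0.1228  0.014 ]
baseR [ 0.4311 -0.0148  0.014 ]
crFL [ 0.4556 -0.1165  0.055 ]
crFR [ 0.4607 -0.0248  0.055 ]
crBL [ 0.5497 -0.1211  0.055 ]
crBR [ 0.555  -0.0262  0.055 ]
binrim [ 0.5093 -0.2717  0.07  ]
orange [0.4513 0.0474 0.05  ]
jar [ 0.3583 -0.2102  0.075 ]
```

View pics/w1c.png

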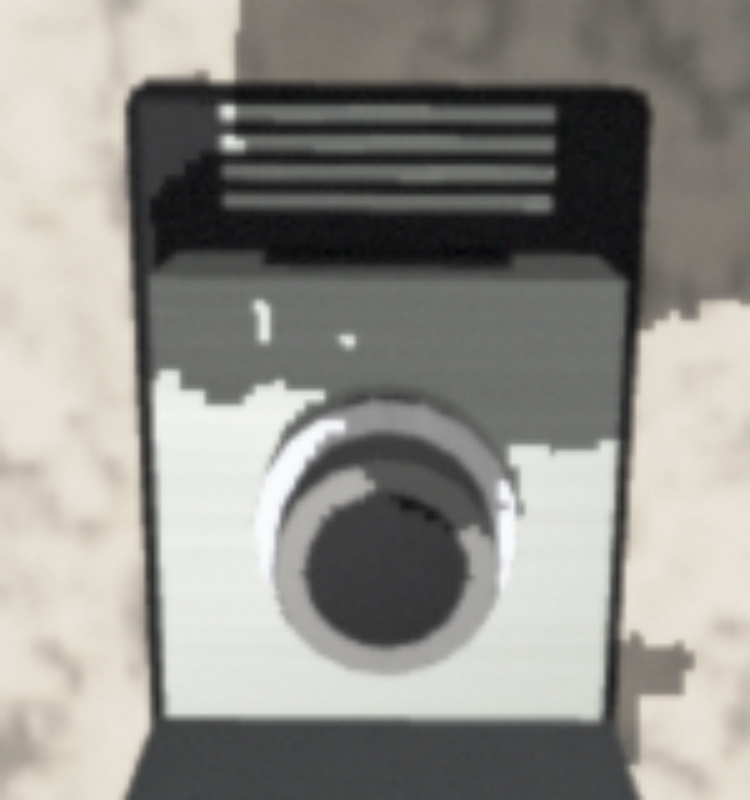

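```bash
python3 - <<'E'
from h import *
import pickle
f=pickle.load(open('w1.pkl','rb'))
c=[ray(f,250+(u+.5)/5-.5,100+(v+.5)/5-.5,.055) for u,v in((150,277),(628,277),(606,719),(160,719))]
print(np.round(c,4).tolist(),np.mean(c,0),[np.linalg.norm(c[i]-c[(i+1)%4]).round(4) for i in range(4)])
print(ray(f,326.8,212.8,.093), ray(f,250+386/5,100+(395+640)/2/5,.071))
b=[ray(f,250+(u+.5)/5-.5,100+(v+.5)/5-.5,.014) for u,v in((128,88),(650,88))];print(b,np.mean(b,0))
E
```

```text
[[0.4584, -0.1162, 0.055], [0.4634, -0.0265, 0.055], [0.554, -0.0316, 0.055], [0.5489, -0.1235, 0.055]] [ 0.50616463 -0.07444725  0.055     ] [np.float64(0.0898), np.float64(0.0907), np.float64(0.0921), np.float64(0.0908)]
[ 0.50520617 -0.07440761  0.093     ] [ 0.50359248 -0.07391986  0.071     ]
[array([ 0.42426982, -0.12358662,  0.014     ]), array([ 0.43032554, -0.0151722 ,  0.014     ])] [ 0.42729768 -0.06937941  0.014     ]
```

```bash
cat >> h.py <<'E'
CR=np.array([.506,-.0745,0]); HG=CR+.07*xp+np.array([0,0,.095])
BIN=np.array([.511,-.274,0])
E
python3 - <<'E'
from h import *
R=Rdown(YAW)
bot.move_linear(CR+[0,0,.26],R)
print(bot.move_linear(CR+[0,0,.146],contact_N=8,feed=.1), bot.current_tool_pos())
bot.command_gripper(0.0,30); print(bot.current_opening(),bot.current_wrist_force())
bot.move_linear(CR+[0,0,.26]); print(bot.current_opening(),bot.current_t())
save('w2',Wr()); save('s2',grab_frame('scene'))
E
```

```text
False [ 0.50625237 -0.0745731   0.14647777]
0.4552365511820998 [ 0.06593621 -0.80400775  0.98306166]
0.45568138372769795 5.9833
```

View pics/w2.png

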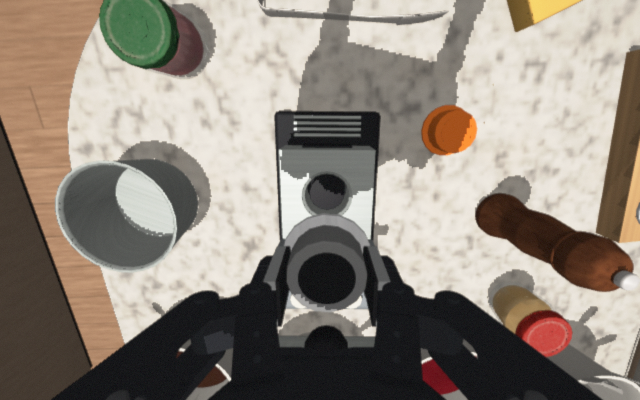

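View pics/s2.png

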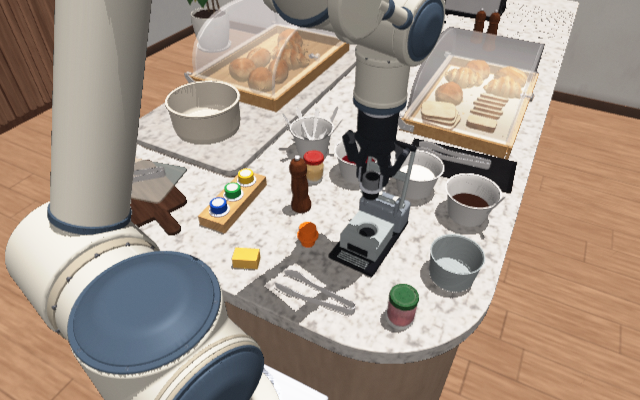

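```bash
python3 - <<'E'
from h import *
f=Wr(); print('well',ray(f,326.5,195,.055),'binrim',ray(f,117,215,.07))
bot.move_linear(BIN+[0,0,.26],feed=.25)
g=Wr(); save('w3',g)
print(bot.move_linear(BIN+[0,0,.135],contact_N=6,feed=.12), bot.current_tool_pos())
bot.command_gripper(0.62); bot.dwell(.3)
bot.move_linear(BIN+[0,0,.27],feed=.2); print(bot.current_t())
save('w4',Wr())
E
```

```text
well [ 0.50498752 -0.0739307   0.055     ] binrim [ 0.50948875 -0.27215333  0.07      ]
False [ 0.5113213  -0.27415466  0.13565612]
9.7417
```

View pics/w4.png

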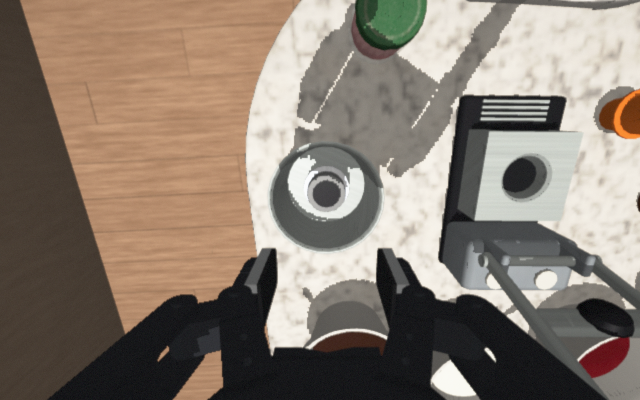

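```bash
python3 - <<'E'
from h import *
import pickle
R=Rdown(.06)
bot.movep(np.array([.42,-.02,.30]),Rdown(0))
bot.command_gripper(1.0)
bot.movep(np.array([.52,.275,.26]),R)
f=Wr(); save('w5',f); pickle.dump(f,open('w5.pkl','wb')); print(bot.current_t())
E
```

```text
12.525
```

View pics/w5.png

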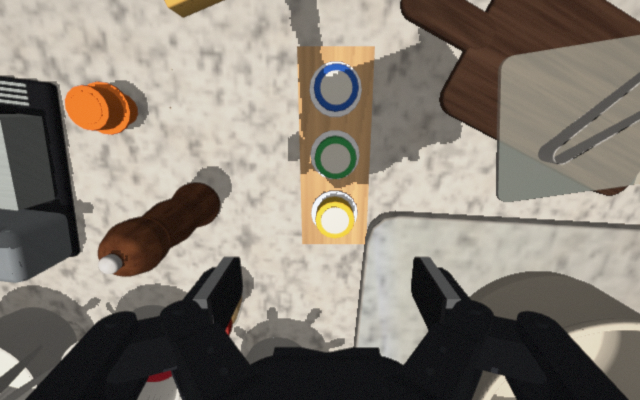

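The wrist view shows the blue cap at (336,89), green at (335,156) and yellow at (335,218). Yellow is farthest from the robot.

```bash
python3 - <<'E'
from h import *
import pickle
f=pickle.load(open('w5.pkl','rb'))
y,g,b=[ray(f,u,v,.056) for u,v in((335,218),(335,156.5),(336,89))]
print(y,g,b,np.linalg.norm(y-g),np.linalg.norm(g-b))
P=y.copy(); P[2]=0
m=f['image'][180:260,290:380].astype(int); k=(m[...,0]>150)&(m[...,2]<90); v,u=np.nonzero(k); print(u.mean()+290,v.mean()+180,k.sum())
E
```

```text
[0.54315704 0.28409112 0.056     ] [0.48193786 0.27993569 0.056     ] [0.42294595 0.27681219 0.056     ] 0.06136005205590136 0.05907454516190586
334.375 216.97727272727272 440
```

```bash
python3 - <<'E'
from h import *
P=np.array([.545,.282,0]); R=Rdown(.06)
bot.move_linear(P+[0,0,.26],R)
print(bot.move_linear(P+[0,0,.110],contact_N=8,feed=.12), bot.current_tool_pos())
bot.command_gripper(0.0,30); print(bot.current_opening(),bot.current_wrist_force())
bot.move_linear(P+[0,0,.30],feed=.12); print(bot.current_opening(),bot.current_t())
save('w6',Wr())
E
```

```text
False [0.54533024 0.28214444 0.11065684]
0.4519087033636868 [-3.35296658  3.19766649 16.82471328]
0.4531088761360252 16.4833
```

View pics/w6.png

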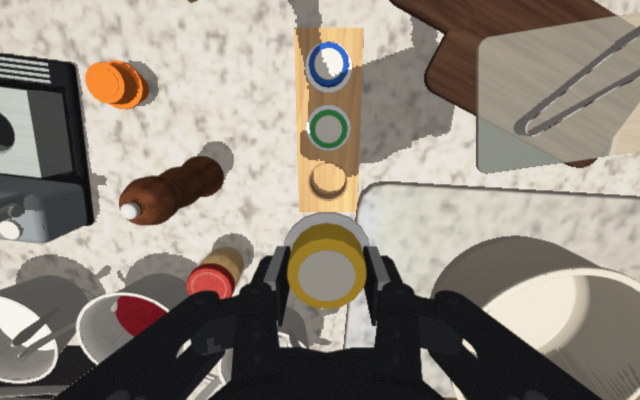

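```bash
python3 - <<'E'
from h import *
f=Wr(); t=bot.current_tool_pos()
c=ray(f,327.5,277,t[2]-.0547); print(c,t, bot.current_ee_rot().T@(c-t))
fl=ray(f,328,(213+345)/2,t[2]-.077); print(fl)
E
```

```text
[0.54478751 0.28274038 0.2447285 ] [0.54483572 0.28192982 0.2994285 ] [8.29540424e-04 5.27527874e-05 5.46997112e-02]
[0.55953745 0.28398684 0.2224285 ]
```

```bash
python3 - <<'E'
from h import *
R=Rdown(YAW)
bot.move_linear(np.array([.43,.12,.30]),R,feed=.25)
bot.move_linear(CR+[0,0,.26],R,feed=.25)
print(bot.move_linear(CR+[0,0,.175],feed=.12))
save('w7',Wr()); save('s7',grab_frame('scene')); print(bot.current_t())
E
```

```text
False
19.4833
```

View pics/w7.png

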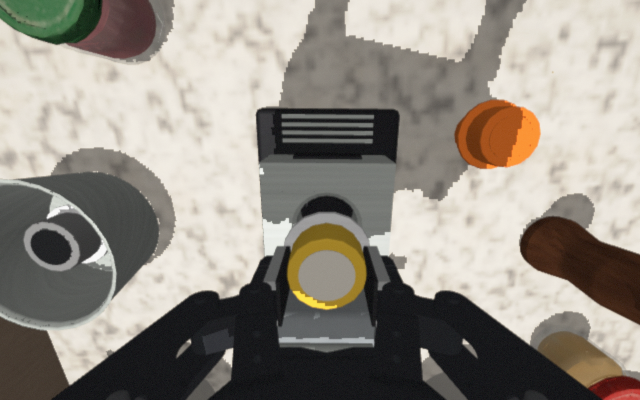

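View pics/s7.png

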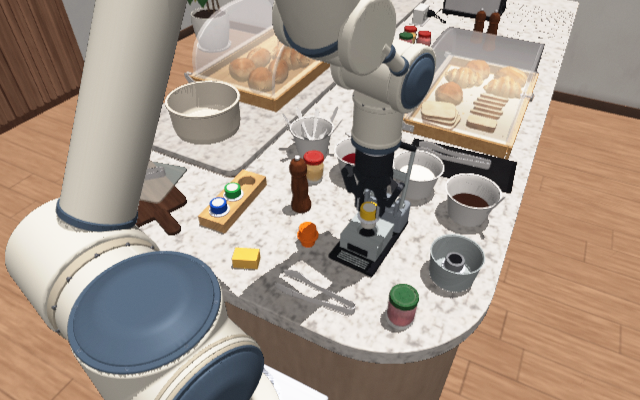

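```bash
python3 - <<'E'
from h import *
print(bot.move_linear(CR+[0,0,.146],feed=.06,contact_N=4),bot.current_tool_pos(),bot.current_wrist_force())
bot.command_gripper(0.62); bot.dwell(.2); bot.command_gripper(1.0)
bot.move_linear(CR+[0,0,.26],feed=.15)
bot.move_linear(CR+[-.03,0,.28])
f=Wr(); save('w8',f); save('s8',grab_frame('scene'));save('t8',grab_frame('top')); print(bot.current_t())
im=cv2.imread('pics/w8.png')[90:250,240:400]; cv2.imwrite('pics/w8c.png',cv2.resize(im,None,fx=3.7,fy=3.7))
b=cv2.imread('pics/s8.png'); cv2.imwrite('pics/s8c.png',cv2.resize(b[120:320,320:520],None,fx=3,fy=3,interpolation=cv2.INTER_CUBIC))
E
```

```text
False [ 0.50585214 -0.07446739  0.14581842] [-0.60596984  0.13460941  2.35877929]
22.4833
```

View pics/w8.png

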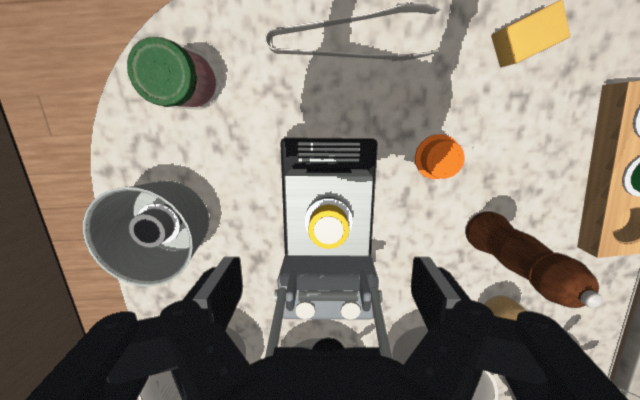

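View pics/s8c.png

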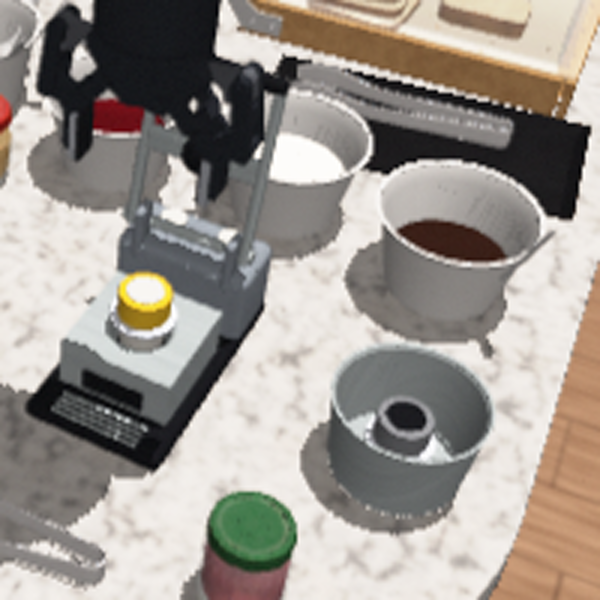

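```bash
cat >> h.py <<'E'
RB=Rdown(YAW-np.pi/2)
def bar(a): return HG-.14*np.cos(a)*xp+.14*np.sin(a)*zz
E
python3 - <<'E'
from h import *
import pickle
f=pickle.load(open('top0.pkl','rb')); s=pickle.load(open('scene0.pkl','rb'))
mt=np.array([290+(304)/4,140+68.5/4]); ms=np.array([320+224/3,120+65/3])
for a in np.arange(1.7,1.98,.03):
    print(round(a,2),bar(a).round(3),(proj(f,bar(a))-mt).round(1),(proj(s,bar(a))-ms).round(1))
E
```

```text
1.7 [ 0.594 -0.079  0.234] [-1.2  2.8] [-3.2  1.3]
1.73 [ 0.598 -0.08   0.233] [-1.1  1.1] [-2.4  0.6]
1.76 [ 0.602 -0.08   0.233] [-1.1 -0.6] [-1.7 -0.1]
1.79 [ 0.606 -0.08   0.232] [-1.1 -2.3] [-0.9 -0.7]
1.82 [ 0.61  -0.08   0.231] [-1.1 -4. ] [-0.2 -1.2]
1.85 [ 0.614 -0.08   0.23 ] [-1.1 -5.6] [ 0.5 -1.7]
1.88 [ 0.618 -0.081  0.228] [-1.1 -7.2] [ 1.2 -2.1]
1.91 [ 0.622 -0.081  0.227] [-1.1 -8.8] [ 1.9 -2.5]
1.94 [ 0.626 -0.081  0.226] [ -1.1 -10.3] [ 2.6 -2.8]
1.97 [ 0.63  -0.081  0.224] [ -1.1 -11.8] [ 3.2 -3. ]
```

a≈1.76. I'll hover above the bar and check it in the wrist camera before pinching.

```bash
python3 - <<'E'
from h import *
B=bar(1.76)
bot.move_linear(np.array([.476,-.073,.37]),feed=.25)
bot.move_linear(B+[0,0,.13],RB,feed=.2)
f=Wr(); save('w9',f); print(bot.current_t(),proj(f,B),proj(f,B+.043*yp),proj(f,B-.043*yp))
E
```

```text
24.7583 [326.36226779 222.93896496] [326.38889896 164.59810133] [326.33864793 274.68298137]
```

View pics/w9.png

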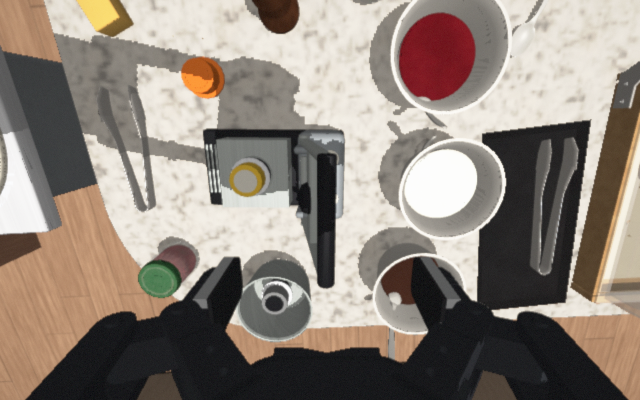

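The bar runs from (327,153) to (327,287), centred as predicted. I'll pinch it and follow the arc in steps with force readings.

```bash
python3 - <<'E'
from h import *
B=bar(1.76); off=np.array([0,0,.050])
print(bot.move_linear(B+off,contact_N=8,feed=.1))
bot.command_gripper(0.0,25); print('open',bot.current_opening(),bot.current_wrist_force().round(1))
for a in np.arange(1.64,.88,-.12):
    bot.move_linear(bar(a)+off,feed=.08)
    F=bot.current_wrist_force(); print(round(a,2),F.round(1),bot.current_opening(),bot.current_t())
    if np.linalg.norm(F)>40: break
save('s10',grab_frame('scene')); save('w10',Wr())
E
```

```text
False
open 0.1518229927581455 [-1.3  0.   1.9]
1.64 [-2.1  2.2 10.3] 0.1556927754029624 26.7167
1.52 [-2.8  2.   9.1] 0.15617949578539692 27.075
1.4 [-4.3  1.6  6.4] 0.15400361788046224 27.4333
1.28 [-4.1  1.1  3.1] 0.14901145016102713 27.7917
1.16 [-3.4  2.4  0.3] 0.15385001434189438 28.15
1.04 [-0.5  2.3 -6. ] 0.15258655396852697 28.5083
0.92 [ 1.   1.8 -6.1] 0.1511726316893094 28.8667
```

View pics/s10.png

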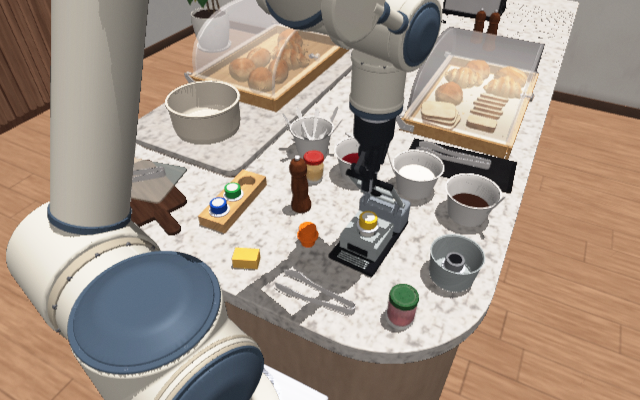

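View pics/w10.png

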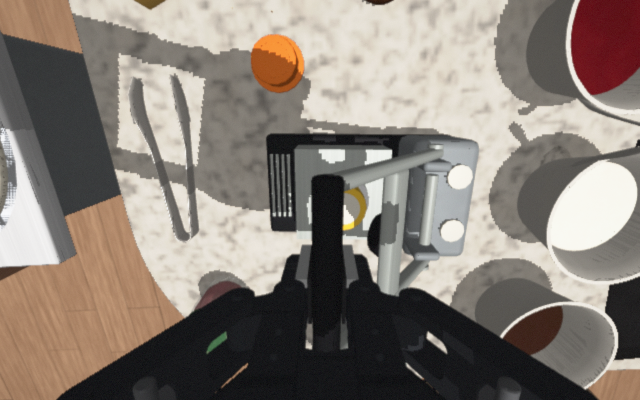

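```bash
python3 - <<'E'
from h import *
off=np.array([0,0,.050])
for a in [.82,.72,.62,.52,.42,.34,.27,.2]:
    bot.move_linear(bar(a)+off,feed=.06)
    F=bot.current_wrist_force(); print(round(a,2),F.round(1),bot.current_opening(),bot.current_t(),(bot.current_tool_pos()-bar(a)-off).round(4))
    if np.linalg.norm(F)>35: break
save('s11',grab_frame('scene')); save('w11',Wr())
b=cv2.imread('pics/s11.png'); cv2.imwrite('pics/s11c.png',cv2.resize(b[120:320,280:480],None,fx=3,fy=3,interpolation=cv2.INTER_CUBIC))
E
```

```text
0.82 [ 2.6  3.4 -8.4] 0.15173391053461208 29.35 [ 0.0001 -0.     -0.0001]
0.72 [ 3.4  1.7 -8.3] 0.1547141539802779 29.7333 [ 0.0001 -0.0001 -0.0001]
0.62 [ 4.   2.3 -7.5] 0.1497279110952006 30.1167 [ 0.     -0.0001 -0.0002]
0.52 [ 4.7  3.4 -5.7] 0.15193797746875193 30.5 [-0.     -0.0001 -0.0003]
0.42 [ 3.9  1.5 -6.1] 0.1510054906380371 30.8833 [-0.0001 -0.0001 -0.0004]
0.34 [ 5.1  1.7 -5.1] 0.15272108417390107 31.2167 [-0.     -0.0001 -0.0004]
0.27 [ 4.8  0.9 -5.2] 0.15109336068356094 31.5333 [ 0.     -0.0001 -0.0005]
0.2 [ 4.8 -0.2 -4.6] 0.15371194754188605 31.85 [-0.     -0.0001 -0.0005]
```

View pics/s11c.png

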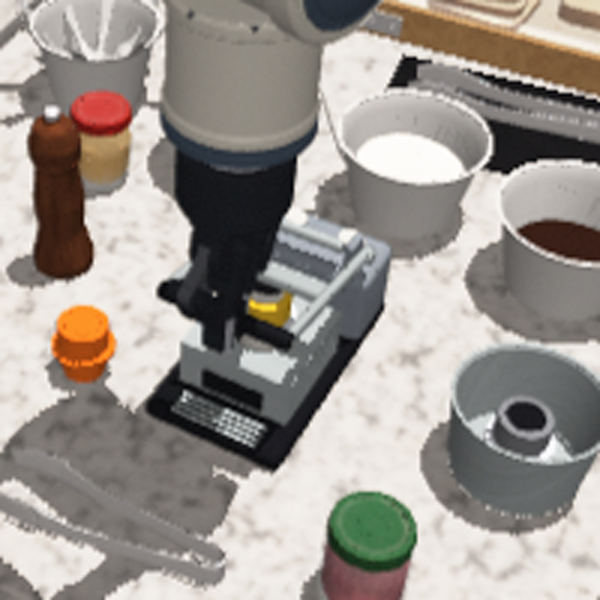

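View pics/w11.png

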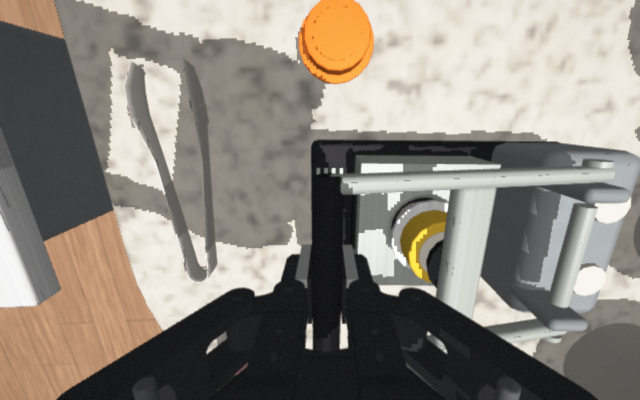

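```bash
python3 - <<'E'
from h import *
off=np.array([0,0,.050])
for a in [.15,.1,.05,.02,0,-.015,-.03,-.045]:
    bot.move_linear(bar(a)+off,feed=.04)
    bot.dwell(.1)
    F=bot.current_wrist_force(); print(round(a,3),F.round(1),bot.current_t(),(bot.current_tool_pos()-bar(a)-off).round(4))
    if np.linalg.norm(F)>28: break
save('w12',Wr())
E
```

```text
0.15 [ 4.6 -0.5 -3.9] 32.375 [ 0.     -0.0001 -0.0002]
0.1 [ 5.2 -1.3 -4.3] 32.8 [ 0.0001 -0.     -0.0001]
0.05 [ 3.5 -2.1 -2.9] 33.225 [-0. -0.  0.]
0.02 [ 3.3 -1.3 -2.3] 33.5833 [-0.0001 -0.     -0.    ]
0 [ 2.8 -1.9 -2.1] 33.9333 [-0.0001  0.     -0.0001]
-0.015 [ 0.6 -3.   4.1] 34.2833 [-0.0001  0.      0.    ]
-0.03 [-1.6 -1.6 21.9] 34.6333 [-0.0002  0.      0.0005]
-0.045 [-5.6 -0.9 31.3] 34.9833 [-0.0002  0.0001  0.0008]
```

View pics/w12.png

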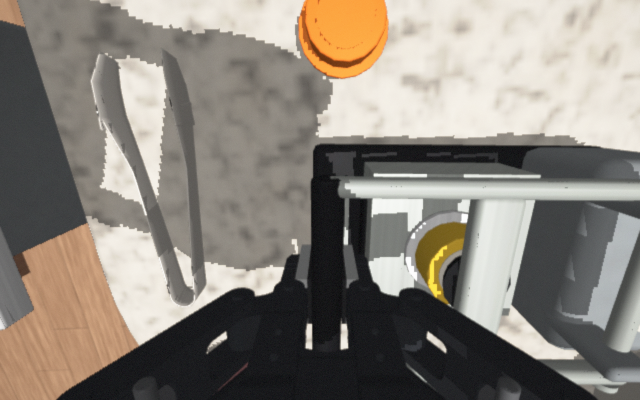

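```bash
python3 - <<'E'
from h import *
p=bot.current_tool_pos()
bot.move_linear(bar(0)+[0,0,.049],feed=.04)
bot.command_gripper(0.40)
bot.move_linear(bar(0)+[0,0,.16],feed=.15)
bot.command_gripper(0.0)
print(bot.current_wrist_force().round(1))
# press from above with shut fingers (tips 73 ahead), expect bar top at z=.102
r=bot.move_linear(bar(0)+[0,0,.16-.095+.0],feed=.04,contact_N=15); print(r,bot.current_tool_pos()[2]-.073,bot.current_wrist_force().round(1))
bot.move_linear(bar(0)+[0,0,.20],feed=.2)
bot.move_linear(bar(0)+[-.02,.0,.25],feed=.2)
f=Wr(); save('w13',f); save('s13',grab_frame('scene')); print(bot.current_t())
b=cv2.imread('pics/s13.png'); cv2.imwrite('pics/s13c.png',cv2.resize(b[120:320,280:480],None,fx=3,fy=3,interpolation=cv2.INTER_CUBIC))
E
```

```text
[-0.7  0.8 -0.4]
True 0.10090288890488656 [-2.4  0.5 16.4]
40.025
```

View pics/s13c.png

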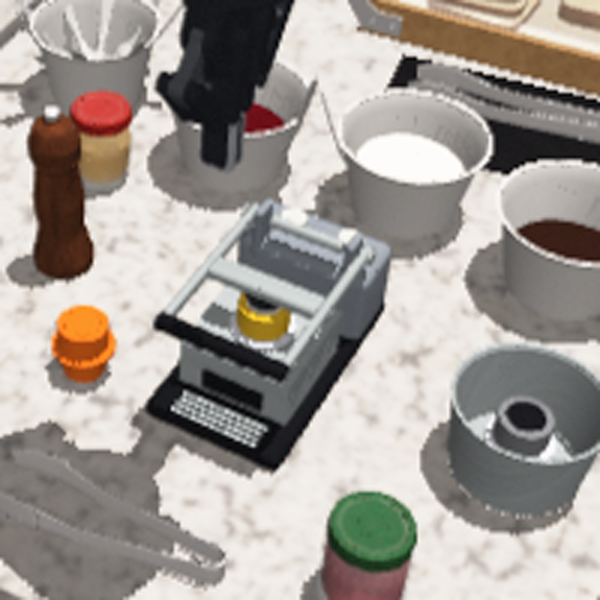

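View pics/w13.png

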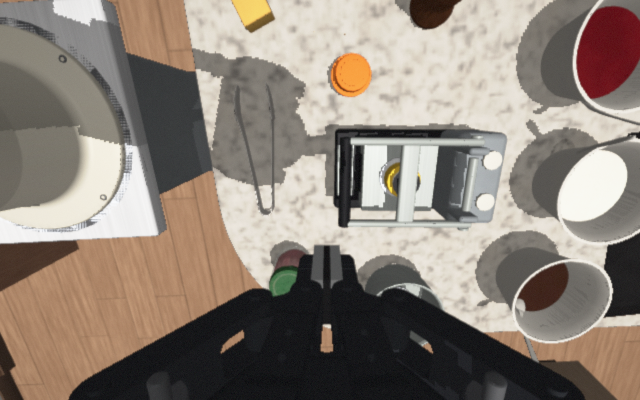

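```bash
python3 - <<'E'
from h import *
bot.move_linear(np.array([.40,.12,.32]),Rdown(YAW-np.pi/2),feed=.25)
bot.dwell(.5)
s=grab_frame('scene'); t=grab_frame('top'); save('s14',s); save('t14',t)
for a in(0,.05,.1):
    print(a,[proj(s,bar(a)+k*.05*yp).round(1).tolist() for k in(1,-1)],[proj(t,bar(a)+k*.05*yp).round(1).tolist() for k in(1,-1)])
b=cv2.imread('pics/s14.png'); b=cv2.resize(b[160:300,320:420],None,fx=5.5,fy=4.2*5.5/5.5,interpolation=cv2.INTER_CUBIC) if 0 else cv2.resize(b[180:280,320:440],None,fx=6,fy=6,interpolation=cv2.INTER_CUBIC)
for z,c in((.055,(0,0,255)),(.067,(255,0,0))): # flange underside circle home vs raised
    for th in np.linspace(0,2*np.pi,40):
        q=proj(s,CR+[.025*np.cos(th),.025*np.sin(th),z]); cv2.circle(b,(int((q[0]-319.5)*6),int((q[1]-179.5)*6)),1,c,-1)
cv2.imwrite('pics/s14c.png',b); print(bot.current_t())
E
```

```text
0 [[332.5, 226.4], [374.9, 244.1]] [[337.5, 230.7], [376.6, 232.4]]
0.05 [[332.6, 224.0], [375.2, 241.7]] [[337.7, 230.5], [377.0, 232.3]]
0.1 [[332.8, 221.5], [375.6, 239.2]] [[337.8, 230.2], [377.4, 232.0]]
41.55
```

View pics/s14c.png

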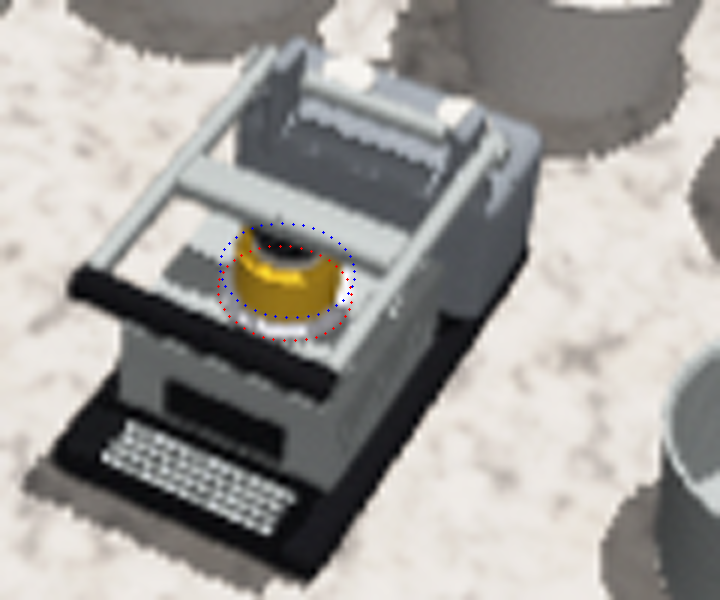

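View pics/t14.png

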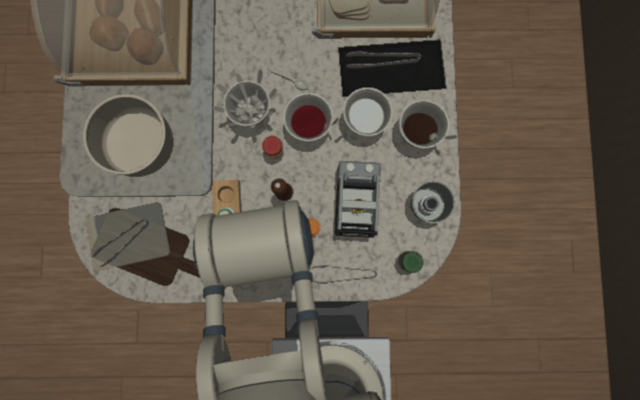

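The flange matches the projected home outline (red dots), and the bar ends at scene (332,227) and (375,243) match a = 0. The bin, mill and jars have not moved.

```bash
python3 - <<'E'
from h import *
print(bot.current_wrist_force().round(1)); print(bot.sign_off(), bot.current_t())
E
```

```text
[-0.8  0.6  0.6]
the job is handed in; nothing more can be done
the job is handed in; nothing more can be done
```

The capsule is changed and the job is handed in; the last clock reading before hand-in was 41.6 s of the 72 s allowed. I dropped the used grey-capped capsule in the steel bin and stood the yellow one upright in the open cradle. Then I pinched the clamp bar and followed its arc down until it stopped.

**Last checks**
- **Clamp:** With the clamp released, a test push on the bar stopped at 101 mm; a fully shut clamp should give 102 mm. With the arm clear, the bar's ends in the scene image sat where a fully shut clamp should put them.
- **Capsule:** The yellow capsule's flange matched the projected home outline, not the raised one.
- **Bin:** The used capsule is standing upright inside it.
- **Other objects:** The bin, mill and both jars are where they started. The arm hid most of the caddy in the last top view. In earlier views, after the yellow capsule was lifted out, the green and blue capsules were still in it.

**Forces:** The highest wrist readings I saw were about 31 N against the clamp stop and 17 N while closing on the yellow capsule. I think the fingertips touched its flange then. No check failed.

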